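# Cap a camera lens, draw it from the lens rack and offer it up to a tilted camera

### The arm

A 6-joint arm with a two-finger parallel gripper is mounted at the origin on the work surface. World frame = base frame: x ahead of the robot, y to its left, z up, the work surface at z = 0. Lengths are in m, angles in rad, forces in N, time in s.
With the tool pointing down it reaches from about 0.275 to 0.725 m from the base axis. Payload 5.6 kg.
Tool frame: the origin (TCP) lies midway between the tips of the shut fingers; the grasp point (between the pads) lies 19 mm behind it; z points along the fingers, y is the line along which they close (so a half turn about z gives the same grasp; the last joint's range is limited). The gripper opens to 85 mm and grips with 20 to 120 N. Pads are 22 mm wide; open, the fingers measure 114 mm over their backs; the gripper's body (76 mm by 85 mm) begins 54 mm behind the grasp point. The pads swing forward as they close: fully open they stand 13 mm farther back than shut.
Start: joints at [1.564, 0.255, 0.108, 0, -1.424, -0.285], TCP at [0.158, 0.527, 0.231] pointing down, gripper open.
Joint ranges: [-2.95, 2.95], [-1.21, 1.97], [-1.09, 1.5], [-2.87, 1.71], [-2.94, -0.07], [-3.05, 3.05]. Speed limits (rad/s): [2.57, 2.57, 3.14, 3.14, 3.14, 3.14].

### API

Orientations are given as [roll, pitch, yaw] about the fixed x, y, z axes, in that order (R = Rz(yaw) Ry(pitch) Rx(roll)).
In Python, from rig import status, eyes, job, spotter gives the robot as it stands.
- The arm moves only by the shell command python3 -m crank 'ROWS' [FORCE]. ROWS is JSON, a list of rows, each a list of 7 numbers: the shift along the world's x, y, z in cm, then the turn, a rotation vector about the world's x, y, z in units of 6 degrees (1.0 is 6 degrees), then the closure, from 0 (fully open) to 1 (shut). In form: [[x, y, z, wx, wy, wz, fingers], ...]. A call has 1 to 5 rows; each row shifts and turns the commanded pose from where the row before left it; what a row does not reach is not made up. A row lasts 1/8 s, in which the tool goes at most 62.5 mm and 10.7 degrees, less where a joint would pass 70% of its speed; a pose out of reach is approached as far as the arm can. A call is refused whole if a number of a shift passes 6.25 or a number of a turn 1, either way. A call with a gripper value outside its range is refused whole. The fingers move at their own pace and stop on an object; FORCE is the grip in N (left out, the last holds). Time passes only in rows, so rows that do not move let the fingers close. It gives the time, the measured TCP pose, the force, the opening and the grip force at its end, in the units of the state.
- status.read_state(): the state, without advancing time (a new reading comes with each control period).
- eyes.grab_frame(name): name is "scene" or "top" or "wrist"; returns a dict with "img" (384x512x3 uint8, red, green, blue), "fx", "fy", "cx", "cy" (pixels), "k1" (the pictures are not rectified: a ray, as slopes to the right and down, at radius r is drawn at 1 + k1 r^2 times it, then the intrinsics apply), "extrinsics" (4x4, takes a point from camera to world coordinates); the wrist camera has in their place "mount" (4x4, takes a point from camera to tool coordinates, whose origin is the TCP and whose axes are the flange's). Camera axes: x right, y up, looking along -z (the intrinsics and any distortion apply to the point x, -y, -z); pixel columns grow to the right and rows downward; lengths in m; the calibration is good to about 2 mm. A picture is of the moment at which its call begins: read the wrist's pose just before it. There is no depth.
- job.close_job(): hands the job in; it is judged then, once.
Trained networks look in the newest picture that a camera, given by its name, has taken for a name from the list of things; names that differ only in an ending like _2 or _b are one class to them, and where a whole thing is asked for, a point or a joint stands for the part that bears it (a point fixed in the world has none). Each returns a list of dicts, best first, with "p" (0 to 1); they miss things now and then, are a little off and sometimes report something else, mostly with a low value. They report only what shows in the picture. A call takes as long as a camera call.
- spotter.recognise(camera, label): "bbox" ([centre column, centre row, width, height] in pixels, round what is visible of it).
- spotter.outline_of(camera, label): "pixels" (384x512 bool, what is visible of it) and "bbox" ([centre column, centre row, width, height] in pixels, round what is visible of it).
The state is a dict: "time": time; "joints": joint angles; "dq": joint speeds; "tau": joint torques, N m; "eef_pos": TCP position; "ee_rot": TCP orientation; "wrist_force": force on the tool from outside, world axes, zero at the start; "wrist_torque": the same for the moment, N m; "grip_width": opening from 0.0 (shut) to 1.0 (fully open); "finger_force": force on a finger pad.
Only numpy, scipy, OpenCV 4.12 (cv2) and the standard library are available. Lean on these libraries where they do the work, as an engineer would, in place of code of your own. Each camera call takes 0.05 s, during which the arm holds its last target. There are 200 camera calls.

### The job

The widest of the three lenses in the white rack has its dust cap only half on: press the cap fully home while the lens still stands in the rack, then draw that lens out of its well and offer it up to the camera that leans on its stand, threaded end towards the camera's mount, centred on it and in line with it, about 2 cm clear of it. Finish while holding the lens still there, for me to start the thread. Do not touch the camera or its stand, leave the other two lenses in their wells and everything else where it is.

Things in the scene. Friction and masses are not known exactly. Their poses are not given: they have to be found in the camera images.
- lens: the widest of three black lenses, loose, 170 g, thread down in a rack well (first 22 mm inside). Origin: centre of its threaded lower end face; z along its axis to the capped front, up in the rack; round, yaw means nothing. Along z: thread 25 mm dia. to 5 mm, rear barrel 34 mm dia. to 26, ribbed focus ring 40 mm dia. (grip here) 26 to 54, nose 33 mm dia. to 63.5, cap over the nose
- lens_cap (a joint): how far the grey dust cap of that lens stands proud, m: 0 = fully home (its stop), 0.008 = loosest; it starts at 0.005 to 0.0075. It slides along the lens axis only, never comes off, takes about 5 N to push and stays where it is left
- lens_cap_top (a point): centre of the flat top of that cap (cap 37 mm dia., 11 mm tall, narrower than the focus ring). It lies on the lens axis, 66 mm from the lens's origin when home; axes as the lens's
- rack: white plastic block fixed on the breadboard, 75 (x) x 176 (y) x 30 mm, with three wells 36.5 mm dia. and 22 mm deep in a row along its y, at y = -62, 0 and +62 mm; which lens is in which well varies. Origin: centre of its underside (12.7 mm above the bench, on the black breadboard); z up
- camera_stand: camera stand, fixed on the breadboard: base plate 75 (x) x 60 (y) x 10 mm, short post, and a fork that carries the camera's hinge 100 mm above the underside; with its clamp knobs the fork is 72 mm wide along y. Origin: centre of the underside, 12.7 mm above the bench; z up; the camera leans towards its -x, roughly to the robot's left
- camera_mount (a point): centre of the mouth of the camera's lens mount: a steel ring 33 mm outside, 26 mm inside, on the end of the grey camera body (46 x 46 x 60 mm). z points out of the mount along the camera's axis, up and leaning 0.3 to 0.65 rad from vertical; y is the hinge's direction. It stands 37 mm from the hinge
- camera (a joint): lean of the camera from straight up towards the stand's -x, rad; stiff, not to be moved
- lens_short: bystander lens in another well, 34 mm dia., 44 mm long, capped; origin: centre of its threaded lower end, z up
- lens_slim: bystander lens in another well, 34 mm dia. below and 26 to 29 mm dia. above, 62 mm long, capped; origin: centre of its threaded lower end, z up
- mirror_mount: bystander: mirror in a black square mount on a short post and a 50 mm square base, 98 mm tall, on the bench; origin: centre of the underside
- solvent: bystander: small amber bottle, 48 mm dia., 115 mm tall, on the bench; origin: centre of the underside
- ball_driver: bystander: hand driver lying on the bench near the robot, 190 mm long; origin: on the bench under its middle, x along the shaft
- blower: bystander: black rubber air blower, 64 mm dia., 110 mm tall, standing on the bench behind the breadboard; origin: centre of the underside
- post_holder: bystander: spare steel post holder with a thumbscrew, 31 mm dia. foot, 51 mm tall, standing on the bench behind the breadboard; origin: centre of the underside
- iris: bystander: black iris ring 30 mm dia. on a thin steel post with a 31 mm dia. foot, 79 mm tall, standing near the far edge of the breadboard; origin: centre of the underside

How it is judged:
By the outcome, as a careful person would: the job done as asked, in the order asked, and still so for the second after the job is handed in, while the arm keeps its last pose, push and grip.
It also fails if it takes over 51 s, if anything falls off the work surface, if the arm or the gripper's body presses on something with over 40 N, if the wrist force passes 120 N, or if a joint passes its speed limit or range.

## Working session

There is one attempt and no reset: what is moved stays moved. The work goes in short steps, Python scripts to look and compute and a shell command to move; the robot and the scene stay as the last step left them, time stands still between calls to the robot, and variables do not carry over. Pictures are saved under pics/ and viewed, at most 10 in all, crops included, and the job is handed in when it is done.

```bash
mkdir -p pics; ls; cat > h.py <<'E'
import numpy as np, cv2
from rig import status, eyes, job, spotter
from scipy.spatial.transform import Rotation as Rn
def grab(n,save=None):
    s=status.read_state(); f=eyes.grab_frame(n)
    if 'mount' in f:
        T=np.eye(4);T[:3,:3]=Rn.from_euler('xyz',s['ee_rot']).as_matrix();T[:3,3]=s['eef_pos'];f['E']=T@np.array(f['mount'])
    else: f['E']=np.array(f['extrinsics'])
    if save: cv2.imwrite('pics/'+save,cv2.cvtColor(f['img'],cv2.COLOR_RGB2BGR))
    return f
def ray(f,u,v):
    p=np.array([(u-f['cx'])/f['fx'],(v-f['cy'])/f['fy']]);q=p.copy()
    for _ in range(30): q=p/(1+f['k1']*(q@q))
    d=f['E'][:3,:3]@np.array([q[0],-q[1],-1]);return f['E'][:3,3],d/np.linalg.norm(d)
def proj(f,P):
    c=np.linalg.inv(f['E'])@np.append(P,1);q=np.array([c[0],-c[1]])/-c[2];q=q*(1+f['k1']*(q@q))
    return np.array([q[0]*f['fx']+f['cx'],q[1]*f['fy']+f['cy']])
def atz(f,u,v,z):
    o,d=ray(f,u,v);return o+d*(z-o[2])/d[2]
def tri(rs):
    A=sum(np.eye(3)-np.outer(d,d) for o,d in rs);b=sum((np.eye(3)-np.outer(d,d))@o for o,d in rs);return np.linalg.solve(A,b)
E
python3 - <<'E'
from h import *
np.set_printoptions(precision=4,suppress=True)
print(status.read_state())
F={}
for n in ['scene','top','wrist']:
    f=grab(n,n+'0.png');print(n,f['fx'],f['k1'],f['E'][:3,3],-f['E'][:3,2])
    for l in ['lens','lens_cap_top','rack','camera_stand','camera_mount','camera','lens_short','lens_slim','mirror_mount','solvent','blower','iris','post_holder']:
        try: print(n,l,[(np.round(r['bbox']).tolist(),round(r['p'],2)) for r in spotter.recognise(n,l)[:3]])
        except Exception as e: print(l,e)
a=cv2.imread('pics/scene0.png');b=cv2.imread('pics/top0.png')
E
```

```text
pics
{'time': 0.0, 'joints': array([ 1.5636,  0.2557,  0.107 , -0.0005, -1.4239, -0.2846]), 'dq': array([ 0.0019, -0.0008,  0.0006,  0.    ,  0.0001,  0.0001]), 'tau': array([  0.0009, -38.6622,  23.7941,   5.3651,  -0.0061,   0.    ]), 'eef_pos': array([0.158 , 0.5263, 0.2304]), 'ee_rot': array([ 3.1397, -0.    , -0.2919]), 'wrist_force': array([0.0915, 0.9212, 0.0995]), 'wrist_torque': array([ 0.002 , -0.0324, -0.0265]), 'finger_force': 0.0, 'grip_width': 0.9999546359248901}
scene 434.61459261291435 -0.08310640457507101 [1.4251 0.286  0.8006] [-0.7575 -0.2656 -0.5964]
scene lens [([339.0, 240.0, 15.0, 28.0], 0.88)]
scene lens_cap_top []
scene rack [([317.0, 246.0, 75.0, 42.0], 0.61)]
scene camera_stand [([218.0, 196.0, 28.0, 53.0], 0.87), ([317.0, 247.0, 76.0, 40.0], 0.69)]
scene camera_mount [([217.0, 184.0, 22.0, 25.0], 0.84)]
scene camera [([219.0, 185.0, 30.0, 27.0], 0.78), ([228.0, 267.0, 27.0, 41.0], 0.44)]
scene lens_short []
scene lens_slim [([294.0, 230.0, 11.0, 22.0], 0.51)]
scene mirror_mount [([426.0, 260.0, 37.0, 38.0], 0.89)]
scene solvent [([134.0, 183.0, 20.0, 35.0]
[... 896 characters left out ...]
204.0, 29.0, 27.0], 0.66)]
top solvent [([405.0, 198.0, 24.0, 26.0], 0.94), ([198.0, 189.0, 15.0, 13.0], 0.59)]
top blower [([173.0, 186.0, 13.0, 17.0], 0.69), ([260.0, 135.0, 24.0, 26.0], 0.57), ([306.0, 203.0, 36.0, 32.0], 0.27)]
top iris [([257.0, 168.0, 14.0, 17.0], 0.53)]
top post_holder [([193.0, 144.0, 19.0, 10.0], 0.53), ([311.0, 200.0, 29.0, 21.0], 0.24)]
wrist 302.7507481807812 -0.041133440006555944 [0.2343 0.5032 0.3736] [-0.2931  0.0883 -0.952 ]
wrist lens []
wrist lens_cap_top []
wrist rack []
wrist camera_stand []
wrist camera_mount []
wrist camera []
wrist lens_short []
wrist lens_slim []
wrist mirror_mount []
wrist solvent []
wrist blower []
wrist iris []
wrist post_holder []
```

View pics/scene0.png

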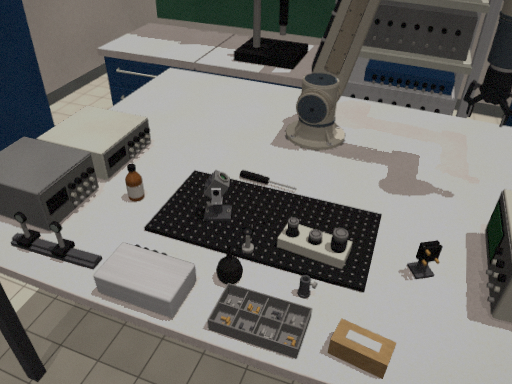

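View pics/top0.png

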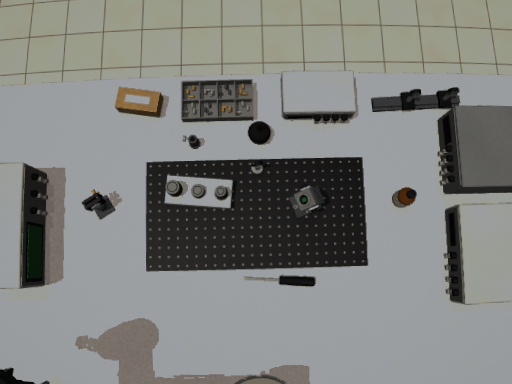

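Scene view: the rack with three lenses is at (317,246), with the widest lens at (339,240). The leaning camera and stand are at (218,196). Top view: the rack is at (199,192), the widest lens cap at (174,187), i.e. the +y well, and the camera mount at about (304,199), leaning to image left (+y).

```bash
python3 - <<'E'
from h import *
np.set_printoptions(precision=4,suppress=True)
t=grab('top');s=grab('scene')
def oc(n,l):
    r=spotter.outline_of(n,l)
    for q in r[:2]:
        m=q['pixels'];ys,xs=np.nonzero(m);print(n,l,round(q['p'],2),q['bbox'],xs.mean(),ys.mean(),cv2.minAreaRect(np.c_[xs,ys].astype(np.float32)))
for l in ['lens','lens_cap_top','rack','camera_mount','camera_stand','camera']:
    oc('top',l);oc('scene',l)
print('cap',atz(t,173.5,187.5,.093),'slim',atz(t,220.5,192,.08),'short',atz(t,198,191,.065))
print('rack',atz(t,200,193,.0427))
print('mount tri',tri([ray(t,304,199.5),ray(s,221,178)]))
print('cap tri',tri([ray(t,173.5,187.5),ray(s,339.5,233)]))
for n,i,b,k in [('top',t,(150,150,350,230),4),('scene',s,(190,160,360,270),4)]:
    x0,y0,x1,y1=b;cv2.imwrite(f'pics/{n}c.png',cv2.resize(cv2.cvtColor(i['img'],cv2.COLOR_RGB2BGR)[y0:y1,x0:x1],None,fx=k,fy=k,interpolation=cv2.INTER_CUBIC))
E
```

```text
top lens 0.7 [173.1, 190.3, 16.5, 22.2] 173.25726141078837 188.24066390041494 ((173.25001525878906, 188.25001525878906), (17.677669525146484, 15.55634880065918), 45.0)
top lens 0.47 [258.8, 131.9, 22.1, 19.6] 259.3107769423559 131.98245614035088 ((259.25, 131.75), (21.21320343017578, 21.92030906677246), 45.0)
scene lens 0.78 [338.8, 237.8, 17.2, 24.9] 339.26149425287355 239.867816091954 ((339.0, 240.0), (24.0, 16.0), 90.0)
top lens_cap_top 0.58 [172.7, 187.9, 11.6, 14.7] 171.96067415730337 186.98314606741573 ((172.0, 187.0), (14.0, 14.0), 90.0)
scene lens_cap_top 0.66 [340.5, 236.0, 14.0, 9.0] 340.8111888111888 234.16783216783216 ((341.0, 234.5), (11.0, 14.0), 90.0)
top rack 0.78 [200.1, 193.0, 65.0, 28.0] 200.37843866171005 192.46171003717473 ((198.637939453125, 191.84483337402344), (66.35334777832031, 28.982873916625977), 4.763640880584717)
scene rack 0.59 [316.2, 244.6, 70.5, 36.6] 313.27088212334115 247.1553473848556 ((313.69677734375, 243.4798583984375), (70.65203094482422, 28.564149856567383), 20.72555923461914)
top camera_mount 0.64 [309.6, 200.4, 29.4, 19.0] 308.8405466970387
[... 573 characters left out ...]
.857738494873047), 63.43495178222656)
scene camera_stand 0.9 [217.8, 193.9, 29.5, 52.0] 216.7963671128107 197.67399617590823 ((217.5, 195.5), (51.0, 27.0), 90.0)
top camera 0.78 [307.8, 199.8, 27.6, 27.8] 308.5413043478261 198.13478260869564 ((308.81036376953125, 198.22415161132812), (19.170740127563477, 24.948225021362305), 66.80140686035156)
scene camera 0.76 [219.1, 185.2, 27.3, 25.8] 216.93172690763052 183.19678714859438 ((216.75001525878906, 184.75), (24.033309936523438, 28.144268035888672), 18.434947967529297)
cap [0.6123 0.2098 0.093 ] slim [0.5995 0.0895 0.08  ] short [0.6058 0.1496 0.065 ]
rack [0.6035 0.1469 0.0427]
mount tri [ 0.5683 -0.122   0.1357]
cap tri [0.6129 0.2111 0.0886]
```

View pics/topc.png

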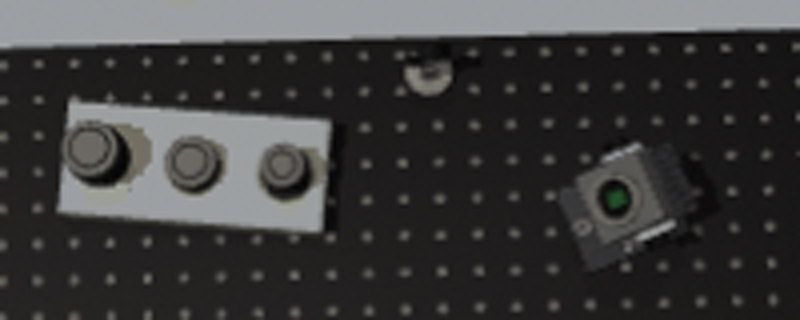

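View pics/scenec.png

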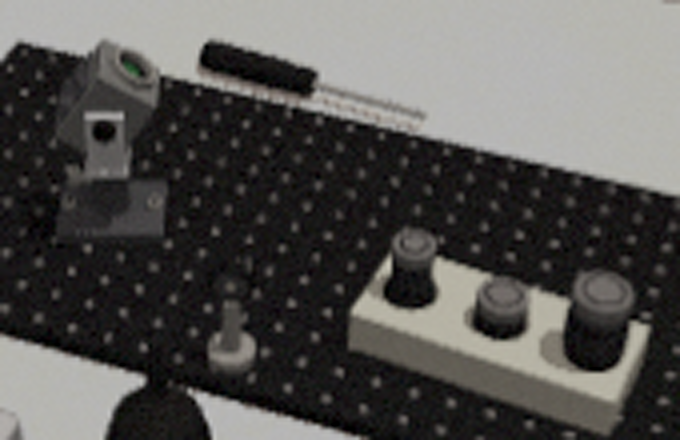

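Both crops agree. The widest lens is in the +y well with its cap top near (0.612, 0.211). The mount's mouth is at top (303.8,199.5) and scene (223.8,177). I'll move above the lens for close wrist views, shutting the fingers for the press on the way.

```bash
R='x'; python3 -m crank '[[3,-2.1,0.2,0,0,-0.88,1],[3,-2.1,0.2,0,0,-0.88,1],[3,-2.1,0.2,0,0,-0.88,1],[3,-2.1,0.2,0,0,-0.88,1],[3,-2.1,0.2,0,0,-0.88,1]]' 40
python3 -m crank '[[3,-2.1,0,0,0,-0.88,1],[3,-2.1,0,0,0,-0.88,1],[3,-2.1,0,0,0,-0.88,1],[3,-2.1,0,0,0,-0.88,1],[3,-2.1,0,0,0,-0.88,1]]'
python3 -m crank '[[3,-2.1,0,0,0,-0.88,1],[3,-2.1,0,0,0,-0.88,1],[3,-2.1,0,0,0,-0.88,1],[3,-2.1,0,0,0,-0.88,1],[3,-2.1,0,0,0,-0.88,1]]'
python3 -m crank '[[0,0,-1.5,0,0,0,1],[0,0,-1.5,0,0,0,1],[0,0,0,0,0,0,1]]'
python3 - <<'E'
from h import *
np.set_printoptions(precision=4,suppress=True)
s=status.read_state();print(s['time'],s['joints'],s['eef_pos'],s['ee_rot'],s['grip_width'],s['wrist_force'])
f=grab('wrist','w1.png')
print(f['E'][:3,3])
for l in ['lens','lens_cap_top','rack','lens_short','lens_slim']:
    print(l,[(np.round(r['bbox'],1).tolist(),round(r['p'],2)) for r in spotter.recognise('wrist',l)[:2]])
for l in ([.6125,.211,.0927],[.6125,.211,.0427]): print(proj(f,l))
E
```

```text
time: 3.42
eef_pos: [0.3091, 0.421, 0.2414]
ee_rot: [-3.141, 0.0, -0.755]
wrist_force: [0.1, 0.5, 0.5]
grip_width: -0.001
finger_force: 0.0
time: 4.05
eef_pos: [0.4591, 0.316, 0.2413]
ee_rot: [-3.141, 0.0, -1.216]
wrist_force: [0.4, 0.4, -1.0]
grip_width: 0.003
finger_force: 0.0
time: 4.68
eef_pos: [0.6091, 0.211, 0.2412]
ee_rot: [3.142, -0.0, -1.677]
wrist_force: [0.3, 0.6, 0.2]
grip_width: -0.0
finger_force: 0.0
time: 5.05
eef_pos: [0.6067, 0.212, 0.2095]
ee_rot: [3.138, -0.002, -1.673]
wrist_force: [-0.5, -0.4, -0.4]
grip_width: 0.001
finger_force: 0.0
5.05 [ 0.5784  0.451   0.3381 -0.0006 -1.4614 -0.6803] [0.6067 0.212  0.2095] [ 3.1385 -0.0018 -1.6728] 0.0007324273503644635 [-0.5305 -0.3807 -0.3983]
[0.6001 0.1331 0.3519]
lens [([247.4, 179.9, 43.0, 49.7], 0.96), ([245.3, 114.3, 34.7, 31.1], 0.26)]
lens_cap_top [([245.6, 183.8, 42.0, 39.8], 0.66)]
rack [([246.2, 104.0, 78.9, 182.9], 0.89)]
lens_short [([245.2, 112.9, 36.3, 35.6], 0.85)]
lens_slim [([245.5, 40.8, 40.7, 51.2], 0.83)]
[250.3279 183.3514]
[251.0523 169.5287]
```

View pics/w1.png

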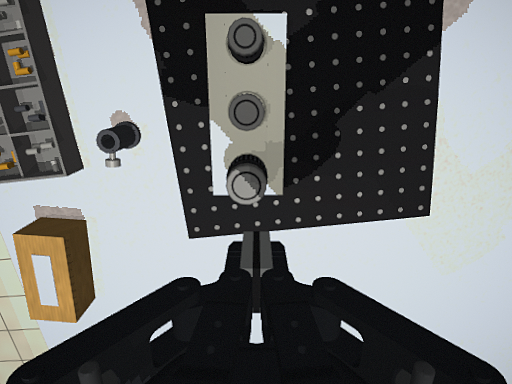

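Wrist view: rack edges run vertically, so the yaw is aligned. The wide cap is at (245.5,183.5), short lens at (246,112), slim lens at (246,40) and the shut fingertips at (258,232). Next, a second wrist view for a baseline.

```bash
cat > m.py <<'E'
from h import *
import pickle,sys
np.set_printoptions(precision=4,suppress=True)
tag=sys.argv[1]
f=grab('wrist');g=cv2.cvtColor(f['img'],cv2.COLOR_RGB2GRAY)
print(status.read_state()['time'],status.read_state()['eef_pos'])
o=spotter.outline_of('wrist','lens_cap_top');r=spotter.recognise('wrist','lens_cap_top')
for q in o[:1]:
    ys,xs=np.nonzero(q['pixels']);print('cap outl',q['p'],xs.mean(),ys.mean(),q['bbox'])
print('cap box',[(x['bbox'],x['p']) for x in r[:1]])
D=dict(E=f['E'],fx=f['fx'],fy=f['fy'],cx=f['cx'],cy=f['cy'],k1=f['k1'],img=f['img']);pickle.dump(D,open(tag+'.pkl','wb'))
p=proj(f,[.611,.211,.0927]);x,y=(p-60).astype(int);x=max(x,0);y=max(y,0)
cv2.imwrite(f'pics/{tag}.png',cv2.resize(cv2.cvtColor(f['img'],cv2.COLOR_RGB2BGR)[y:y+120,x:x+120],None,fx=5,fy=5,interpolation=cv2.INTER_CUBIC));print('crop',x,y)
E
python3 m.py a1; python3 -m crank '[[0.2,-1.5,-1.5,0,0,0,1],[0.2,-1.5,-1.5,0,0,0,1],[0,-1,-1.5,0,0,0,1],[0,0,0,0,0,0,1],[0,0,0,0,0,0,1]]'; python3 m.py a2
python3 - <<'E'
import cv2,numpy as np
cv2.imwrite('pics/a12.png',cv2.resize(np.hstack([cv2.imread('pics/a1.png'),cv2.imread('pics/a2.png')]),(800,400)))
E
```

```text
5.4 [0.6082 0.2121 0.2119]
cap outl 0.98 248.0610221205187 181.72006102212052 [248.7, 181.5, 41.7, 42.6]
cap box [([248.6, 183.9, 39.8, 39.3], 0.93)]
crop 194 121
time: 6.12
eef_pos: [0.6126, 0.1721, 0.1671]
ee_rot: [-3.14, 0.0, -1.674]
wrist_force: [-0.4, 1.4, 0.1]
grip_width: 0.002
finger_force: 0.0
6.175 [0.6127 0.1723 0.1673]
cap outl 0.9 258.61650485436894 229.63834951456312 [259.4, 230.3, 46.9, 19.7]
cap box [([257.9, 230.1, 46.4, 21.9], 0.79)]
crop 204 184
```

View pics/a12.png

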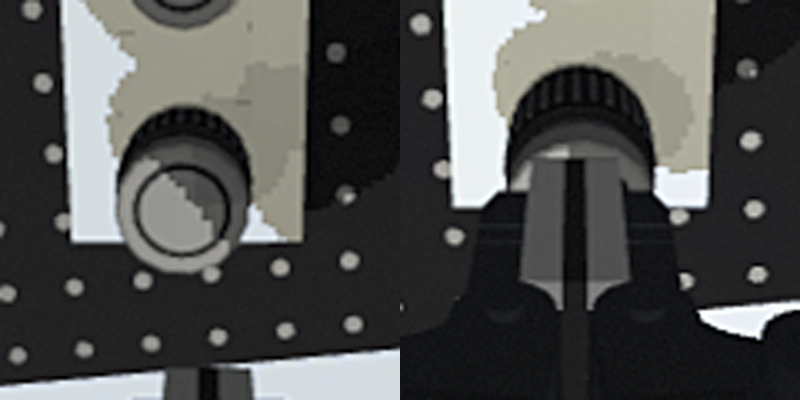

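The left crop (first view) shows the cap centre at about (248.6,183.8). In the right crop the fingers hide the cap, so I'll shift to the +y side for a clean second view.

```bash
python3 -m crank '[[-0.2,2.5,0,0,0,0,1],[0,2.5,0,0,0,0,1],[0,2.5,0,0,0,0,1],[0,0,0,0,0,0,1],[0,0,0,0,0,0,1]]'; python3 m.py a3
cat > fit.py <<'E'
from h import *
import pickle
np.set_printoptions(precision=4,suppress=True)
fs=[pickle.load(open(t+'.pkl','rb')) for t in ['a1','a3']]
out=[]
for f in fs:
    p=proj(f,[.611,.211,.0927]);x,y=np.maximum((p-45).astype(int),0)
    g=cv2.resize(cv2.cvtColor(f['img'],cv2.COLOR_RGB2GRAY)[y:y+90,x:x+90],None,fx=6,fy=6,interpolation=cv2.INTER_CUBIC)
    c=cv2.HoughCircles(cv2.medianBlur(g,9),cv2.HOUGH_GRADIENT_ALT,1.5,20,param1=150,param2=.6,minRadius=50,maxRadius=220)
    print([] if c is None else np.c_[c[0][:,:2]/6+[x,y]-.4,c[0][:,2:]/6][:6])
t=grab('top');s=grab('scene')
E
python3 fit.py
```

```text
time: 6.9
eef_pos: [0.6101, 0.2474, 0.1661]
ee_rot: [3.141, -0.0, -1.673]
wrist_force: [0.0, 0.2, 0.3]
grip_width: 0.005
finger_force: 0.0
6.95 [0.6102 0.2469 0.1662]
cap box [([241.9, 154.0, 52.2, 51.8], 0.89)]
crop 191 93
[[250.1    174.1     21.8594]
 [247.85   184.1     18.8449]
 [247.85   184.1     14.3975]
 [247.85   184.1     12.7211]]
[[243.85   156.1     18.1944]
 [243.85   156.1     16.0442]]
```

View pics/a3.png

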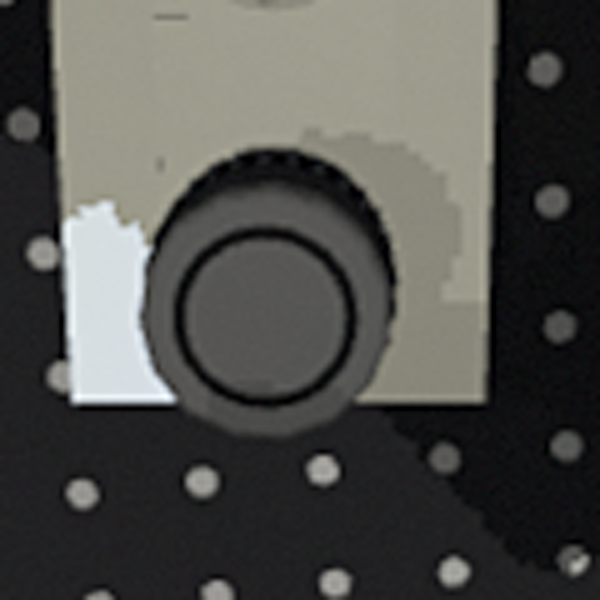

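The crop shows the cap ring centred at about (244,156), matching the Hough fit.

```bash
python3 - <<'E'
from h import *
import pickle
np.set_printoptions(precision=4,suppress=True)
a,b=[pickle.load(open(t+'.pkl','rb')) for t in ['a1','a3']]
P=tri([ray(a,248.2,184.0),ray(b,244.,156.)]);print('wrist tri',P)
print(atz(a,248.2,184,.0927),atz(b,244,156,.0927))
t=grab('top');s=grab('scene')
print('fixed tri',tri([ray(t,172.5,186.5),ray(s,341.5,232.5)]),'all',tri([ray(a,248.2,184.0),ray(b,244.,156.),ray(t,172.5,186.5),ray(s,341.5,232.5)]))
print('top@',atz(t,172.5,186.5,.0927))
E
```

```text
wrist tri [0.6164 0.2119 0.0951]
[0.6167 0.2126 0.0927] [0.6164 0.2124 0.0927]
fixed tri [0.6146 0.2144 0.0928] all [0.6157 0.2134 0.093 ]
top@ [0.615  0.2124 0.0927]
```

Cap top is at (0.616, 0.212, 0.093), consistent with a cap standing about 6 mm proud. Going to press it.

```bash
python3 -m crank '[[0.6,-1.8,-1,0,0,0,1],[0,-1.7,-1,0,0,0,1],[0,0,-2,0,0,0,1],[0,0,-2,0,0,0,1],[0,0,0,0,0,0,1]]'
python3 -m crank '[[0,0,-0.4,0,0,0,1],[0,0,-0.4,0,0,0,1],[0,0,0,0,0,0,1]]'
python3 -m crank '[[0,0,-0.3,0,0,0,1],[0,0,0,0,0,0,1]]'
```

```text
time: 7.88
eef_pos: [0.6148, 0.21, 0.1039]
ee_rot: [3.137, -0.003, -1.675]
wrist_force: [-0.1, 0.3, 0.4]
grip_width: 0.004
finger_force: 0.0
time: 8.25
eef_pos: [0.6162, 0.2117, 0.0983]
ee_rot: [-3.142, 0.0, -1.674]
wrist_force: [0.9, 0.8, -0.7]
grip_width: 0.002
finger_force: 0.0
time: 8.5
eef_pos: [0.6161, 0.2118, 0.0951]
ee_rot: [3.141, -0.0, -1.674]
wrist_force: [-0.2, 0.3, 0.0]
grip_width: 0.001
finger_force: 0.0
```

```bash
for i in 1; do python3 -m crank '[[0,0,-0.2,0,0,0,1],[0,0,0,0,0,0,1]]'; python3 -m crank '[[0,0,-0.2,0,0,0,1],[0,0,0,0,0,0,1]]';python3 -m crank '[[0,0,-0.2,0,0,0,1],[0,0,0,0,0,0,1]]'; done | grep -E 'pos|force'
```

```text
eef_pos: [0.6162, 0.2118, 0.0933]
wrist_force: [-0.8, 0.4, 1.0]
finger_force: 0.1
eef_pos: [0.6165, 0.2118, 0.0919]
wrist_force: [-1.5, -0.1, 5.1]
finger_force: 2.3
eef_pos: [0.6164, 0.2118, 0.0897]
wrist_force: [-1.7, 0.2, 5.4]
finger_force: 2.2
```

Contact at about 0.093 m with 5 N sliding force, as expected. Pushing on to the stop.

```bash
(python3 -m crank '[[0,0,-0.2,0,0,0,1],[0,0,0,0,0,0,1]]'; python3 -m crank '[[0,0,-0.1,0,0,0,1],[0,0,0,0,0,0,1]]';python3 -m crank '[[0,0,-0.1,0,0,0,1],[0,0,0,0,0,0,1]]') | grep -E 'pos|force'
```

```text
eef_pos: [0.6164, 0.2118, 0.0875]
wrist_force: [-0.5, -0.5, 4.2]
finger_force: 2.1
eef_pos: [0.6165, 0.2118, 0.0868]
wrist_force: [-0.9, 0.4, 5.2]
finger_force: 2.9
eef_pos: [0.6169, 0.2119, 0.0868]
wrist_force: [-2.6, -0.8, 9.3]
finger_force: 4.7
```

```bash
(python3 -m crank '[[0,0,-0.1,0,0,0,1],[0,0,0,0,0,0,1]]'; python3 -m crank '[[0,0,-0.1,0,0,0,1],[0,0,0,0,0,0,1]]') | grep -E 'pos|force'
```

```text
eef_pos: [0.6174, 0.2119, 0.0868]
wrist_force: [-3.4, -0.9, 12.3]
finger_force: 6.4
eef_pos: [0.6179, 0.212, 0.0868]
wrist_force: [-2.4, -1.4, 16.1]
finger_force: 8.1
```

The cap is home: TCP stalls at 0.0868, which matches the 0.0867 expected for home, and the force climbs to 16 N. Lifting, and using the free hand to view the camera mount closely.

```bash
(python3 -m crank '[[0,0,3,0,0,0,1],[0,0,5,0,0,0,1],[-1,-3,5,0,0,0,0.2],[-1,-5,4,0,0,0,0],[-1,-5,2,0,0,0,0]]'; python3 -m crank '[[-1,-5,0,0,0,0,0],[-1,-5,0,0,0,0,0],[0,-1,0,0,0,0,0],[0,0,0,0,0,0,0],[0,0,0,0,0,0,0]]') | grep -E 'time|pos|rot|force'
cat > v.py <<'E'
from h import *
import pickle,sys
np.set_printoptions(precision=4,suppress=True)
tag=sys.argv[1];f=grab('wrist')
pickle.dump({k:f[k] for k in ['E','fx','fy','cx','cy','k1','img']},open(tag+'.pkl','wb'))
print(tag,status.read_state()['eef_pos'],[(l,np.round(r['bbox'],1).tolist(),round(r['p'],2)) for l in ['camera_mount','camera_stand'] for r in spotter.recognise('wrist',l)[:1]],proj(f,[.568,-.122,.143]))
p=proj(f,[.565,-.13,.1]);x,y=np.clip((p-[100,75]).astype(int),0,[312,234]);print('crop',x,y)
cv2.imwrite(f'pics/{tag}.png',cv2.resize(cv2.cvtColor(f['img'],cv2.COLOR_RGB2BGR)[y:y+150,x:x+200],None,fx=4,fy=4,interpolation=cv2.INTER_CUBIC))
E
python3 v.py b1; python3 -m crank '[[0,2,0,0,0,0,0],[0,4,0,0,0,0,0],[0,4,0,0,0,0,0],[0,0,0,0,0,0,0],[0,0,0,0,0,0,0]]'|grep pos; python3 v.py b2
```

```text
time: 11.12
eef_pos: [0.5865, 0.0827, 0.2734]
ee_rot: [-3.14, 0.001, -1.673]
wrist_force: [0.3, -0.8, -0.9]
finger_force: 0.0
time: 11.75
eef_pos: [0.5667, -0.0254, 0.2712]
ee_rot: [3.141, 0.0, -1.673]
wrist_force: [0.1, -0.3, -0.5]
finger_force: 0.0
b1 [ 0.5667 -0.0253  0.2713] [('camera_mount', [235.6, 58.6, 73.9, 91.7], 0.95), ('camera_stand', [235.2, 56.0, 78.0, 97.5], 0.84)] [243.8853  70.1881]
crop 147 0
eef_pos: [0.5664, 0.0744, 0.2719]
b2 [0.5665 0.0738 0.2719] [('camera_stand', [234.6, 9.4, 39.9, 18.8], 0.98)] [229.1466 -66.9343]
crop 135 0
```

View pics/b1.png

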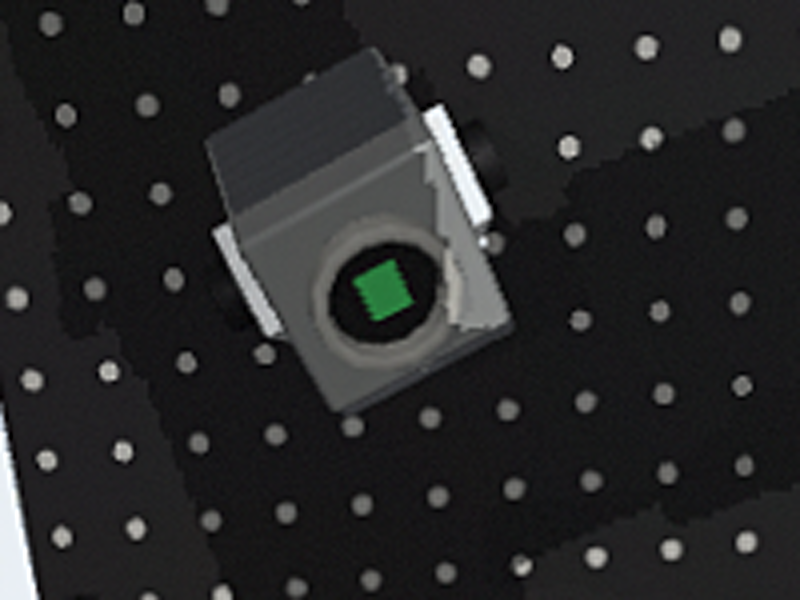

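View pics/b2.png

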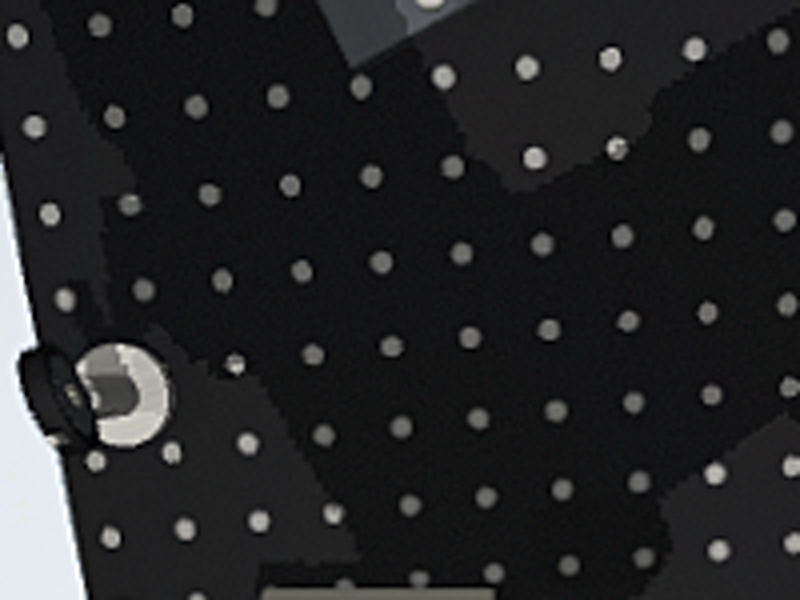

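b1 shows the mount ring's dark mouth centred at about crop (386,291), with the two white fork bars at (458,165) and (248,280) giving the hinge line. b2 only shows the base plate's corner, so it is too far off. Two more views from either side, then a 3-D circle fit to the mouth.

```bash
(python3 -m crank '[[-2,-4,-1,0,0,0,0],[-2,-5,-1,0,0,0,0],[-2,-4,-1,0,0,0,0],[0,0,0,0,0,0,0],[0,0,0,0,0,0,0]]'; python3 v.py b3; python3 -m crank '[[4,0,0,0,0,0,0],[4,0,0,0,0,0,0],[4,0,0,0,0,0,0],[0,0,0,0,0,0,0],[0,0,0,0,0,0,0]]'; python3 v.py b4) | grep -E 'pos|b3|b4|crop'
cat > seg.py <<'E'
from h import *
import pickle
np.set_printoptions(precision=4,suppress=True)
ims=[]
for t in ['b1','b3','b4']:
    f=pickle.load(open(t+'.pkl','rb'));im=f['img'].astype(int)
    gr=(im[...,1]>im[...,0]+25)&(im[...,1]>im[...,2]+25)&(im[...,1]>60)
    n,L,st,c=cv2.connectedComponentsWithStats(gr.astype(np.uint8));p=proj(f,[.568,-.122,.143])
    k=min(range(1,n),key=lambda i:np.linalg.norm(c[i]-p)-st[i][4]*.1);c=c[k];print(t,'green',c,st[k])
    x,y=np.maximum((c-30).astype(int),0);S=8
    cr=cv2.resize(f['img'][y:y+60,x:x+60],None,fx=S,fy=S,interpolation=cv2.INTER_CUBIC);g=cr.max(2).copy()
    q=cv2.resize(gr[y:y+60,x:x+60].astype(np.uint8),None,fx=S,fy=S);q=cv2.dilate(q,np.ones((17,17)));g[q>0]=20
    m=(g<62).astype(np.uint8);n,L,st,cc=cv2.connectedComponentsWithStats(m);l=L[int((c[1]-y)*S),int((c[0]-x)*S)]
    m=(L==l).astype(np.uint8);ct=max(cv2.findContours(m,0,1)[0],key=cv2.contourArea);h=cv2.convexHull(ct)
    e=cv2.fitEllipse(h);print('ellipse px',np.array(e[0])/S+[x,y]-.44,np.array(e[1])/S,e[2],'area ratio',cv2.contourArea(ct)/cv2.contourArea(h))
    pickle.dump((f,ct[:,0]/S+np.array([x,y])-.44),open(t+'c.pkl','wb'))
    v=cv2.cvtColor(cr,cv2.COLOR_RGB2BGR);v=np.ascontiguousarray(v);cv2.drawContours(v,[ct],-1,(0,0,255),1);cv2.ellipse(v,e,(0,255,255),1);ims.append(cv2.resize(v,(266,266)) if v.shape[0]==v.shape[1] else cv2.resize(v,(266,266)))
full=[cv2.resize(cv2.imread(f'pics/{t}.png'),(400,300)) for t in ['b3','b4']]
top=np.hstack(ims);top=np.hstack([top,np.zeros((266,2,3),np.uint8)])
cv2.imwrite('pics/mont.png',np.vstack([top,np.hstack(full)]))
E
python3 seg.py
```

```text
eef_pos: [0.5067, -0.0569, 0.2422]
b3 [ 0.5069 -0.0564  0.2421] [('camera_mount', [168.4, 101.2, 78.7, 96.8], 0.71), ('camera_stand', [177.9, 99.5, 100.4, 99.9], 0.56)] [171.2431 118.9301]
crop 85 30
eef_pos: [0.6267, -0.0559, 0.2415]
b4 [ 0.6264 -0.056   0.2421] [('camera_mount', [308.0, 84.3, 81.8, 100.6], 0.88), ('camera_stand', [305.0, 83.2, 94.3, 99.0], 0.62)] [324.4708 101.3469]
crop 217 15
b1 green [242.3358  72.0746] [235  65  15  15 134]
ellipse px [242.7288  72.7041] [24.4875 30.0979] 59.29280090332031 area ratio 0.9839911411267721
b3 green [170.8767 120.3014] [163 113  17  16 146]
ellipse px [170.595  121.2151] [23.42   32.7045] 88.7149429321289 area ratio 0.9837836413694985
b4 green [321.4859 103.2324] [315  96  14  16 142]
ellipse px [323.4171 103.7875] [20.682 34.774] 58.886714935302734 area ratio 0.9455548690241835
```

View pics/mont.png

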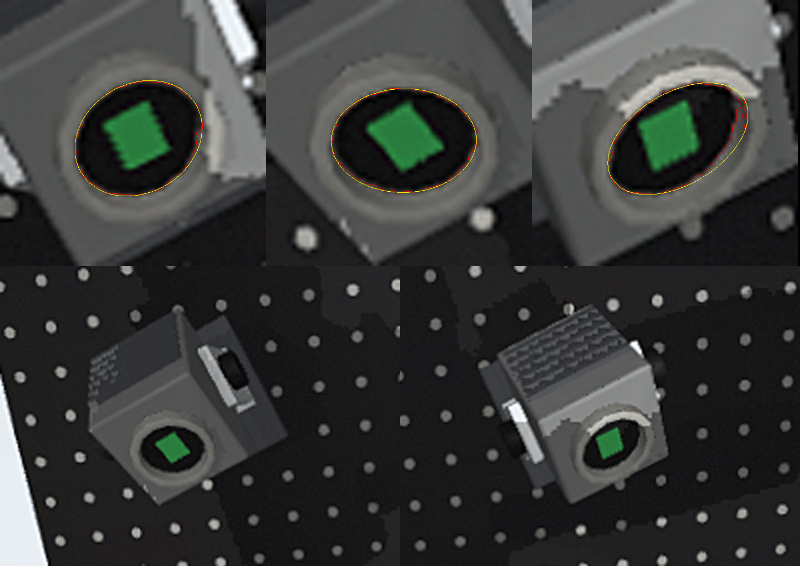

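The fitted ellipses follow the mouth's rim in all three views, and the front face's corners are visible too. I'll get the axis from both the rim and the triangulated corners, then cross-check.

```bash
cat > fit3.py <<'E'
from h import *
import pickle
from scipy.optimize import least_squares
np.set_printoptions(precision=4,suppress=True)
D=[pickle.load(open(t+'c.pkl','rb')) for t in ['b1','b3','b4']]
C=[((207,60.5),(130,109.5),(282,87)),((232.75,103),(165,149),(303,133.5)),((275,80.5),(207.5,128.5),(350,109.5)),((253,35.5),(178.5,76),(329.5,58.5))]
P=np.array([tri([ray(f,*c) for (f,_),c in zip(D,cs)]) for cs in C]);print('corners',P)
print('residual px',[np.round(np.linalg.norm(proj(f,p)-c),1) for p,cs in zip(P,C) for (f,_),c in zip(D,cs)])
print('sides',np.linalg.norm(P-np.roll(P,-1,0),axis=1))
n=np.cross(P[2]-P[0],P[3]-P[1]);n/=np.linalg.norm(n);n*=np.sign(n[2]);print('corner normal',n,'lean',np.arccos(n[2]),'az',np.arctan2(n[1],n[0]),'ctr',P.mean(0))
def N(a,z):return np.array([np.sin(a)*np.cos(z),np.sin(a)*np.sin(z),np.cos(a)])
def res(p,r=.013,use=(0,1,2),con=0):
    c=p[:3];n=N(p[3],p[4]);out=[]
    for i in use:
        f,ct=D[i]
        for u in ct[::4]:
            o,d=ray(f,*u);X=o+d*((c-o)@n)/(d@n);out.append((np.linalg.norm(X-c)-r)*1000)
    if con: out.append(con*(p[2]-.1127-.037*np.cos(p[3]))*1000)
    return np.array(out)
for kw in [{},dict(use=(0,1)),dict(use=(0,2)),dict(use=(1,2)),dict(con=20),dict(r=.0135)]:
    s=least_squares(res,[.568,-.122,.143,.5,1.9],loss='soft_l1',f_scale=.3,kwargs=kw);print(kw,s.x,N(*s.x[3:]),'cost',s.cost/len(s.fun))
print('green tri',tri([ray(f,*c) for (f,_),c in zip(D,[(242.3,72.1),(170.9,120.3),(321.5,103.2)])]))
f=D[0][0]
a=[atz(f,147+x/4,y/4,.12) for x,y in [(433,108),(485,222),(217,232),(275,333)]];print('bars az',[np.arctan2(*(a[j]-a[i])[[1,0]]) for i,j in [(0,1),(2,3)]],'hinge',atz(f,147+353/4,222/4,.12))
E
python3 fit3.py
```

```text
corners [[ 0.5991 -0.1338  0.141 ]
 [ 0.5829 -0.0961  0.1247]
 [ 0.5429 -0.1113  0.127 ]
 [ 0.559  -0.1526  0.1277]]
residual px [np.float64(1.7), np.float64(1.7), np.float64(2.6), np.float64(1.0), np.float64(0.6), np.float64(0.5), np.float64(1.4), np.float64(1.8), np.float64(1.7), np.float64(3.4), np.float64(2.4), np.float64(1.4)]
sides [0.0441 0.0428 0.0443 0.0462]
corner normal [-0.1883  0.1318  0.9732] lean 0.23194895398831258 az 2.5307719858707003 ctr [ 0.571  -0.1235  0.1301]
{} [ 0.5691 -0.1198  0.1412  0.8046  1.9037] [-0.2355  0.681   0.6934] cost 0.07919116908774315
{'use': (0, 1)} [ 0.5693 -0.1198  0.1401  0.7879  1.8569] [-0.2001  0.6801  0.7053] cost 0.056799506164208556
{'use': (0, 2)} [ 0.5691 -0.1198  0.1413  0.8064  1.949 ] [-0.2665  0.6708  0.6921] cost 0.07663516720176482
{'use': (1, 2)} [ 0.5691 -0.1198  0.1412  0.8053  1.8933] [-0.2285  0.6839  0.6929] cost 0.09045911080340024
{'con': 20} [ 0.5692 -0.1198  0.1393  0.7812  1.8724] [-0.2092  0.6723  0.7101] cost 0.09873048993046932
{'r': 0.0135} [ 0.5692 -0.1198  0.1406  0.8407  1.898 ] [-0.2395  0.7056  0.6669] cost 0.12954152290422416
green tri [ 0.5696 -0.1207  0.1393]
bars az [np.float64(1.9304427160448423), np.float64(1.9820031833805023)] hinge [ 0.575  -0.1367  0.12  ]
```

The dark-disc rim gives a lean of about 0.79, outside the stated range. It is evidently truncated by the recess wall, and my hand-read corners were rough. The hinge-to-mouth offset suggests about 0.5. I'll fit the known geometry (hinge height, 37 mm, 46 mm box, 33 mm ring) to image edges in all three views.

```bash
cat > fit4.py <<'E'
from h import *
import pickle
from scipy.optimize import least_squares
from scipy.ndimage import map_coordinates
np.set_printoptions(precision=4,suppress=True)
D=[pickle.load(open(t+'c.pkl','rb'))[0] for t in ['b1','b3','b4']]
C=[((207.5,60.3),(130,110),(282,86)),((232.75,103),(165,149),(303,133.5)),((275,80.5),(207.5,128.5),(350,109.5)),((254.5,36.75),(178.5,76),(336,57))]
def frame(p):
    sx,sy,az,a=p[:4];u=np.array([np.cos(az),np.sin(az),0]);n=np.sin(a)*u+np.cos(a)*np.array([0,0,1]);y=np.array([-u[1],u[0],0]);x=np.cross(y,n)
    return np.array([sx,sy,.1127]),x,y,n      # x: tilted, towards lean
# corner order: left,bottom,right,top in image; bottom = toward lean(+y world)
sg=[(-1,-1),(1,-1),(1,1),(-1,1)]
def corners(p):
    H,x,y,n=frame(p);return [H+p[4]*n+.023*(a*x+b*y) for a,b in sg]
def rc(p):
    return np.concatenate([proj(f,q)-c[i] for q,c in zip(corners(p),C) for i,f in enumerate(D)])
best=None
for flip in [1,-1]:
    sg=[(a,flip*b) for a,b in sg]
    s=least_squares(rc,[.575,-.137,1.93,.5,.03],loss='soft_l1',f_scale=1.)
    if best is None or s.cost<best[0]: best=(s.cost,s.x,list(sg))
_,p0,sg=best
print('corner fit',p0,'mouth',frame(p0)[0]+.037*frame(p0)[3],'px res',np.abs(rc(p0)).reshape(4,3,2).max(2).ravel())
# edge refinement: maximise mean |normal gradient| along front-face edges + outer ring circle
G=[]
for f in D:
    g=cv2.GaussianBlur(cv2.cvtColor(f['img'],cv2.COLOR_RGB2GRAY),(0,0),1.0).astype(np.float32);m=np.hypot(cv2.Sobel(g,5,1,0)/8,cv2.Sobel(g,5,0,1)/8);G.append(np.minimum(m,12))
def score(p,sig=0):
    H,x,y,n=frame(p);cs=corners(p);pts=[]
    for i in range(4): pts+=[cs[i]*(1-t)+cs[(i+1)%4]*t for t in np.linspace(.05,.95,20)]
    M=H+.037*n
    pts+=[M+.0165*(np.cos(t)*x+np.sin(t)*y) for t in np.linspace(0,6.28,40)]
    v=0
    for f,g in zip(D,G):
        q=np.array([proj(f,X) for X in pts]);v+=map_coordinates(g,[q[:,1],q[:,0]],order=1).mean()
    return -v
from scipy.optimize import minimize
for st in [p0,p0+[0,0,.05,.08,0],p0+[0,0,-.05,-.08,0]]:
    s=minimize(score,st,method='Nelder-Mead',options=dict(initial_simplex=np.array([st]+[st+d for d in np.diag([.002,.002,.05,.06,.002])]),xatol=1e-5,maxiter=600))
    M=frame(s.x);print('edge fit',s.x,-s.fun,'mouth',M[0]+.037*M[3],'n',M[3])
E
python3 fit4.py
```

```text
corner fit [ 0.5733 -0.1304  1.9471  0.3972  0.0193] mouth [ 0.568  -0.1171  0.1468] px res [2.5508 3.2662 2.3756 1.9369 0.4599 1.3838 0.647  3.6846 0.8839 5.5914
 1.8675 2.3102]
edge fit [ 0.5754 -0.1353  1.9357  0.5787  0.026 ] 26.76134490966797 mouth [ 0.5682 -0.1164  0.1437] n [-0.1952  0.5109  0.8372]
edge fit [ 0.5759 -0.138   1.9269  0.5936  0.03  ] 28.402278900146484 mouth [ 0.5687 -0.1186  0.1434] n [-0.195   0.5242  0.8289]
edge fit [ 0.5749 -0.1341  1.9486  0.3968  0.026 ] 23.44402503967285 mouth [ 0.5696 -0.1208  0.1468] n [-0.1426  0.3592  0.9223]
```

The best edge fit gives face depth = 30 mm, i.e. a body centred on the hinge, which is plausible. I'll refine with that fixed, add the body's long edges and run a wider search.

```bash
cat > fit5.py <<'E'
exec(open('fit4.py').read().split('# edge refinement')[0].replace("print('corner","0 and print('corner"))
from scipy.optimize import minimize
G=[]
for f in D:
    g=cv2.GaussianBlur(cv2.cvtColor(f['img'],cv2.COLOR_RGB2GRAY),(0,0),.8).astype(np.float32);gx,gy=cv2.Sobel(g,5,1,0)/8,cv2.Sobel(g,5,0,1)/8;G.append((f,gx,gy))
def line(A,B,k=24): return [A*(1-t)+B*t for t in np.linspace(.06,.94,k)]
def score(p,parts=False):
    q5=np.r_[p[:4],.03];H,x,y,n=frame(q5);F=corners(q5);Bk=[c-.06*n for c in F];M=H+.037*n;tot=[]
    th=np.linspace(0,2*np.pi,49)
    curves=[line(F[i],F[(i+1)%4]) for i in range(4)]+[line(F[i],Bk[i]) for i in (0,3)]+[line(Bk[0],Bk[3])]
    curves+=[[M+r*(np.cos(t)*x+np.sin(t)*y) for t in th] for r in (.0165,.013)]
    for f,gx,gy in G:
        for c in curves:
            q=np.array([proj(f,X) for X in c]);t=np.gradient(q,axis=0);t/=np.linalg.norm(t,axis=1)[:,None]
            v=[map_coordinates(a,[q[:,1],q[:,0]],order=1,mode='nearest') for a in (gx,gy)]
            tot.append(np.minimum(np.abs(-v[0]*t[:,1]+v[1]*t[:,0]),10).mean())
    tot=np.array(tot).reshape(3,-1)
    return tot if parts else -tot.sum()
R=[]
for a in np.arange(.34,.67,.08):
  for s in (.035,.037*1.05):
    st=np.array([.569-s*np.sin(a)*np.cos(1.93),-.1195-s*np.sin(a)*np.sin(1.93),1.93,a])
    r=minimize(score,st,method='Nelder-Mead',options=dict(initial_simplex=np.array([st]+[st+d for d in np.diag([.002,.002,.05,.06])]),xatol=1e-5,maxiter=300))
    M=frame(np.r_[r.x,.03]);R.append((r.fun,r.x));print(r.x,-r.fun,'mouth',M[0]+.037*M[3],'n',M[3])
b=min(R,key=lambda t:t[0])[1];print(score(b,True))
# independent base-plate check: expected corner px in b2 (seen: crop (355,66) -> (223.8,16.5))
f=pickle.load(open('b2.pkl','rb'));H,x,y,n=frame(np.r_[b,.03]);u=np.array([np.cos(b[2]),np.sin(b[2]),0])
print('plate corners b2',[proj(f,[*(H+.0375*u+s*.03*y)[:2],.0227]) for s in (1,-1)])
E
python3 fit5.py
```

```text
[ 0.5756 -0.1367  1.9379  0.555 ] 236.2476886234822 mouth [ 0.5686 -0.1185  0.1441] n [-0.1891  0.4918  0.8499]
[ 0.5756 -0.1367  1.9379  0.5551] 236.24794426792863 mouth [ 0.5686 -0.1185  0.1441] n [-0.1891  0.4919  0.8498]
[ 0.5756 -0.1367  1.9379  0.555 ] 236.24777957442708 mouth [ 0.5686 -0.1185  0.1441] n [-0.1891  0.4919  0.8499]
[ 0.5756 -0.1367  1.9379  0.5551] 236.247893723961 mouth [ 0.5686 -0.1185  0.1441] n [-0.1891  0.4919  0.8498]
[ 0.5756 -0.1367  1.9379  0.5551] 236.2479449770314 mouth [ 0.5686 -0.1185  0.1441] n [-0.1891  0.4919  0.8499]
[ 0.5756 -0.1367  1.9379  0.5551] 236.24799018944188 mouth [ 0.5686 -0.1185  0.1441] n [-0.1891  0.4919  0.8499]
[ 0.5756 -0.1367  1.9379  0.555 ] 236.24762520105008 mouth [ 0.5686 -0.1185  0.1441] n [-0.1891  0.4918  0.8499]
[ 0.5756 -0.1367  1.9379  0.5551] 236.24799159031375 mouth [ 0.5686 -0.1185  0.1441] n [-0.1891  0.4919  0.8499]
[ 0.5756 -0.1367  1.9379  0.5551] 236.24786390179958 mouth [ 0.5686 -0.1185  0.1441] n [-0.1891  0.4919  0.8499]
[ 0.5756 -0.1367  1.9379  0.5551] 236.2478833865546 mouth [ 0.5686 -0.1185  0.1441] n [-0.1891  0.4919  0.8499]
[[ 9.6483  9.2937  9.0444  6.5505  9.9494  8.9607  9.2599  6.8721  7.9639]
 [10.      9.8855  9.1826  5.9419  9.7437  7.3702  9.2237  6.7009  7.7377]
 [ 9.9529  9.3728  9.9049 10.      9.8786  8.6153  9.9063  7.6186  7.6696]]
plate corners b2 [array([268.6129,  -9.0494]), array([222.3503,  17.0538])]
```

All starts converge to a lean of 0.555, azimuth 1.938 and mouth at (0.5686, -0.1185, 0.1441). The base-plate corner seen in b2 independently matches to about 1.5 px. Now the grasp.

```bash
(python3 -m crank '[[-0.2,4.5,0,0,0,0,0],[-0.2,4.5,0,0,0,0,0],[-0.2,4.5,0,0,0,0,0],[-0.2,4.5,0,0,0,0,0],[-0.2,4.5,0,0,0,0,0]]'; python3 -m crank '[[0,4.3,-2,0,0,0,0],[0,0,-4,0,0,0,0],[0,0,-4,0,0,0,0],[0,0,0,0,0,0,0],[0,0,0,0,0,0,0]]') | grep -E 'time|pos|rot|width'; python3 -c "
from rig import status
print(status.read_state()['eef_pos'])"
```

```text
time: 14.85
eef_pos: [0.6159, 0.1699, 0.2429]
ee_rot: [-3.14, 0.001, -1.674]
grip_width: 0.999
time: 15.48
eef_pos: [0.6175, 0.2116, 0.1445]
ee_rot: [-3.138, 0.001, -1.674]
grip_width: 0.998
[0.61750336 0.21157387 0.14446969]
```

```bash
(python3 -m crank '[[-0.1,0.05,-3,0,0,0,0],[0,0,-3,0,0,0,0],[0,0,-2.5,0,0,0,0],[0,0,-1.1,0,0,0,0],[0,0,-0.5,0,0,0,0]]';  python3 -m crank '[[0,0,0,0,0,0,0],[0,0,0,0,0,0,0]]'; python3 -m crank '[[0,0,0,0,0,0,0.3],[0,0,0,0,0,0,0.45],[0,0,0,0,0,0,1],[0,0,0,0,0,0,1],[0,0,0,0,0,0,1]]' 60;python3 -m crank '[[0,0,0,0,0,0,1],[0,0,0,0,0,0,1],[0,0,0,0,0,0,1]]' 60) 
```

```text
time: 16.1
eef_pos: [0.6165, 0.2123, 0.0422]
ee_rot: [-3.139, 0.001, -1.674]
wrist_force: [-0.6, 1.1, 0.2]
grip_width: 0.999
finger_force: 0.0
time: 16.35
eef_pos: [0.6162, 0.2123, 0.0421]
ee_rot: [-3.14, 0.001, -1.674]
wrist_force: [-0.5, -0.2, -0.2]
grip_width: 0.999
finger_force: 0.0
time: 16.98
eef_pos: [0.616, 0.2121, 0.0416]
ee_rot: [-3.14, 0.0, -1.674]
wrist_force: [-0.6, -0.1, 5.3]
grip_width: 0.456
finger_force: 64.0
time: 17.35
eef_pos: [0.616, 0.2122, 0.0416]
ee_rot: [-3.14, 0.0, -1.674]
wrist_force: [-1.5, 0.3, 5.6]
grip_width: 0.45
finger_force: 64.0
```

Gripped at about 39 mm opening with 64 N. The lens origin should be 20.9 mm beyond the TCP. Lifting out straight, then moving to a stand-off 5 cm up the mount's axis.

```bash
(python3 -m crank '[[0,0,0.5,0,0,0,1],[0,0,1,0,0,0,1],[0,0,1.5,0,0,0,1],[0,0,2,0,0,0,1],[0,0,3,0,0,0,1]]'; python3 -m crank '[[0,0,4,0,0,0,1],[0,0,4,0,0,0,1],[0,0,3,0,0,0,1],[0,0,1,0,0,0,1],[0,0,0,0,0,0,1]]') | grep -E 'time|pos|rot|force|width'; python3 - <<'E'
from h import *
for c in ['scene','top']:
    grab(c)
    print(c,[(l,np.round(r['bbox']).tolist(),round(r['p'],2)) for l in ['lens','lens_short','lens_slim'] for r in spotter.recognise(c,l)[:2]])
E
```

```text
time: 17.98
eef_pos: [0.6149, 0.2118, 0.1215]
ee_rot: [3.14, -0.001, -1.674]
wrist_force: [1.2, 0.4, -2.5]
grip_width: 0.453
finger_force: 60.6
time: 18.6
eef_pos: [0.6154, 0.2122, 0.2409]
ee_rot: [3.142, 0.001, -1.674]
wrist_force: [-0.6, -0.3, -2.8]
grip_width: 0.454
finger_force: 60.7
scene [('lens', [350.0, 180.0, 16.0, 27.0], 0.55), ('lens_short', [314.0, 237.0, 13.0, 13.0], 0.55), ('lens_slim', [293.0, 229.0, 10.0, 22.0], 0.71)]
top [('lens', [165.0, 177.0, 3.0, 10.0], 0.62), ('lens', [194.0, 142.0, 13.0, 9.0], 0.15), ('lens_short', [198.0, 189.0, 15.0, 11.0], 0.45), ('lens_short', [165.0, 178.0, 9.0, 13.0], 0.37), ('lens_slim', [221.0, 193.0, 14.0, 14.0], 0.6)]
```

The lens came out (about 2.5 N load) and both bystander lenses are still in the rack. Moving to the stand-off.

```bash
(python3 -m crank '[[-0.65,-2.86,-0.2,-0.495,-0.19,0,1],[-0.65,-2.86,-0.2,-0.495,-0.19,0,1],[-0.65,-2.86,-0.2,-0.495,-0.19,0,1],[-0.65,-2.86,-0.2,-0.495,-0.19,0,1],[-0.65,-2.86,-0.2,-0.495,-0.19,0,1]]'; python3 -m crank '[[-0.65,-2.86,-0.2,-0.495,-0.19,0,1],[-0.65,-2.86,-0.2,-0.495,-0.19,0,1],[-0.65,-2.86,-0.2,-0.495,-0.19,0,1],[-0.65,-2.86,-0.2,-0.495,-0.19,0,1],[-0.65,-2.86,-0.2,-0.495,-0.19,0,1]]'; python3 -m crank '[[0,0,0,0,0,0,1],[0,0,0,0,0,0,1],[0,0,0,0,0,0,1]]') | grep -E 'time|pos|rot|force|width'
cat > go.py <<'E'
from h import *
np.set_printoptions(precision=4,suppress=True)
s=status.read_state();R=Rn.from_euler('xyz',s['ee_rot']);z=R.as_matrix()[:,2];p=s['eef_pos']
a,az=.555,1.938;n=np.array([np.sin(a)*np.cos(az),np.sin(a)*np.sin(az),np.cos(a)]);M=np.array([.5686,-.1185,.1441])
T=M+(.02+.0209)*n;print('joints',s['joints']);v=np.cross(z,-n);v*=np.arcsin(np.linalg.norm(v))/max(np.linalg.norm(v),1e-9)
L=p+.0209*z;d=L-M;print('turn units',np.degrees(v)/6,'shift cm',(T-p)*100,'gap',d@n,'lateral',d-(d@n)*n)
E
python3 go.py
```

```text
time: 19.62
eef_pos: [0.5828, 0.0682, 0.2308]
ee_rot: [-3.012, -0.248, -1.69]
wrist_force: [-0.6, 0.5, -2.3]
grip_width: 0.452
finger_force: 60.8
time: 20.25
eef_pos: [0.5503, -0.0746, 0.2208]
ee_rot: [-2.867, -0.49, -1.743]
wrist_force: [0.4, -0.9, -1.7]
grip_width: 0.452
finger_force: 60.8
time: 20.62
eef_pos: [0.5513, -0.0732, 0.2213]
ee_rot: [-2.867, -0.488, -1.743]
wrist_force: [0.7, -0.6, -2.9]
grip_width: 0.448
finger_force: 60.9
joints [ 0.4735  0.1711 -0.373   0.6062 -1.1668 -0.861 ]
turn units [-0.0052  0.0067 -0.005 ] shift cm [ 0.9576 -2.5148 -4.241 ] gap 0.07022382798852636 lateral [-0.0001  0.0005 -0.0003]
```

At the stand-off the pose agrees to 0.5 mm. Before closing in, I'll check numerically how the lens sits in the fingers, comparing wrist-camera edges with the predicted lens.

```bash
cat > lg.py <<'E'
from h import *
import pickle
from scipy.ndimage import map_coordinates
np.set_printoptions(precision=3,suppress=True,linewidth=150)
f=grab('wrist');E=np.array(f['mount']);g=dict(f);g['E']=E   # tool frame
pickle.dump({k:g[k] for k in ['E','fx','fy','cx','cy','k1','img']},open('lg.pkl','wb'))
for l in ['lens','lens_cap_top']:
    for q in spotter.outline_of('wrist',l)[:2]:
        ys,xs=np.nonzero(q['pixels']);print(l,round(q['p'],2),q['bbox'],xs.mean(),ys.mean(),len(xs))
def circ(r,h,dx=0,dz=0,tx=0,n=73):
    t=np.linspace(0,2*np.pi,n);P=np.c_[r*np.cos(t),r*np.sin(t),np.full(n,.0209-h)]
    piv=np.array([0,0,-.02]);P=(Rn.from_euler('y',tx).as_matrix()@(P-piv).T).T+piv
    return P+[dx,0,dz]
for r,h in [(.0185,.066),(.0185,.055),(.02,.054),(.02,.026),(.0125,0)]:
    q=np.array([proj(g,X) for X in circ(r,h)]);print(r,h,'px box',q.min(0),q.max(0),'ctr',proj(g,[0,0,.0209-h]))
gr=cv2.GaussianBlur(cv2.cvtColor(f['img'],cv2.COLOR_RGB2GRAY),(0,0),.8).astype(np.float32);gx,gy=cv2.Sobel(gr,5,1,0)/8,cv2.Sobel(gr,5,0,1)/8
def sc(P):
    q=np.array([proj(g,X) for X in P]);t=np.gradient(q,axis=0);t/=np.linalg.norm(t,axis=1)[:,None]
    v=[map_coordinates(a,[q[:,1],q[:,0]],order=1,mode='nearest') for a in (gx,gy)];return np.minimum(np.abs(-v[0]*t[:,1]+v[1]*t[:,0]),10).mean()
print('cap top circle score rows dx -4..4 mm, cols dz -4..4')
print(np.array([[sc(circ(.0185,.066,dx/1e3,dz/1e3)) for dz in range(-4,5)] for dx in range(-4,5)]))
print('groove r? at dx,dz=0',[(r,round(sc(circ(r/1e3,.066)),2)) for r in np.arange(10,20,.5)])
E
python3 lg.py
```

```text
lens 0.89 [256.9, 277.0, 96.7, 133.2] 256.21333056908884 278.7407484191977 9647
lens_cap_top 0.71 [256.2, 296.4, 97.4, 86.4] 256.1736247174077 296.6152223059533 6635
0.0185 0.066 px box [210.454 264.527] [306.249 343.335] ctr [258.345 306.111]
0.0185 0.055 px box [214.169 249.527] [302.177 323.763] ctr [258.167 288.499]
0.02 0.054 px box [210.927 244.976] [305.39  324.826] ctr [258.152 287.037]
0.02 0.026 px box [218.655 217.201] [296.965 286.404] ctr [257.811 253.284]
0.0125 0 px box [236.461 211.229] [278.704 249.554] ctr [257.583 230.823]
cap top circle score rows dx -4..4 mm, cols dz -4..4
[[3.254 3.493 3.415 2.578 1.909 2.072 2.195 2.487 4.234]
 [3.595 3.151 2.172 1.78  2.079 2.305 2.787 4.749 6.666]
 [2.975 2.365 1.984 2.082 2.698 3.35  5.217 6.628 5.745]
 [2.429 2.453 2.596 2.926 3.645 5.541 6.826 5.388 3.494]
 [2.501 2.826 3.319 3.941 5.881 6.712 5.277 3.425 3.548]
 [3.042 3.846 4.118 5.713 6.285 5.134 3.286 3.428 4.613]
 [4.269 4.363 5.066 5.75  5.162 3.284 3.568 4.948 4.887]
 [4.086 4.329 5.288 5.09  3.455 3.915 5.234 5.367 6.931]
 [3.511 5.012 4.989 3.782 4.393 5.594 6.3   6.762 5.758]]
groove r? at dx,dz=0 [(np.float64(10.0), np.float64(3.22)), (np.float64(10.5), np.float64(5.14)), (np.float64(11.0), np.float64(6.73)), (np.float64(11.5), np.float64(6.74)), (np.float64(12.0), np.float64(8.38)), (np.float64(12.5), np.float64(8.66)), (np.float64(13.0), np.float64(8.44)), (np.float64(13.5), np.float64(7.08)), (np.float64(14.0), np.float64(6.13)), (np.float64(14.5), np.float64(4.39)), (np.float64(15.0), np.float64(1.65)), (np.float64(15.5), np.float64(0.5)), (np.float64(16.0), np.float64(1.97)), (np.float64(16.5), np.float64(3.81)), (np.float64(17.0), np.float64(5.34)), (np.float64(17.5), np.float64(6.15)), (np.float64(18.0), np.float64(6.04)), (np.float64(18.5), np.float64(5.88)), (np.float64(19.0), np.float64(4.37)), (np.float64(19.5), np.float64(2.86))]
```

The predicted cap outline (columns 210–306, rows to 343, thread end at row 211) matches the observed lens mask (208.5–305, 210–343.5). So the lens sits in the grip as assumed, within about 1 mm, untilted and with its cap home. Closing in along the axis.

```bash
(python3 -m crank '[[0.25,-0.65,-1.1,0,0,0,1],[0.25,-0.65,-1.1,0,0,0,1],[0.25,-0.65,-1.1,0,0,0,1],[0.13,-0.35,-0.6,0,0,0,1],[0.07,-0.2,-0.34,0,0,0,1]]'; python3 -m crank '[[0,0,0,0,0,0,1],[0,0,0,0,0,0,1],[0,0,0,0,0,0,1]]') | grep -E 'time|force|width'
python3 go.py
python3 - <<'E'
from h import *
np.set_printoptions(precision=4,suppress=True)
t=grab('top');s=grab('scene');M=np.array([.5686,-.1185,.1441]);a,az=.555,1.938;n=np.array([np.sin(a)*np.cos(az),np.sin(a)*np.sin(az),np.cos(a)])
for nm,f in [('top',t),('scene',s)]:
    for l in ['lens','camera','camera_mount','lens_short','lens_slim']:
        for r in spotter.recognise(nm,l)[:1]: print(nm,l,np.round(r['bbox'],1),round(r['p'],2))
    print('pred mouth',proj(f,M),'lens0',proj(f,M+.02*n),'lens mid',proj(f,M+.053*n),'cap',proj(f,M+.086*n))
E
```

```text
time: 21.4
wrist_force: [0.1, 0.4, -1.9]
grip_width: 0.453
finger_force: 60.9
time: 21.78
wrist_force: [-0.6, 1.2, -2.4]
grip_width: 0.452
finger_force: 60.9
joints [ 0.4084  0.2093 -0.4498  0.6557 -1.0431 -0.8882]
turn units [ 0.0012  0.0041 -0.0021] shift cm [0.0602 0.0356 0.0053] gap 0.019893742497812828 lateral [-0.0006 -0.0003  0.    ]
top lens [295.  203.4  14.3  17.9] 0.51
top camera [310.9 196.6  27.1  24.9] 0.81
top camera_mount [313.3 199.2  22.2  26.7] 0.85
top lens_short [197.4 188.7  12.1   8.6] 0.61
top lens_slim [218.5 188.6   5.4   5.9] 0.53
pred mouth [303.526  198.7376] lens0 [300.2222 199.485 ] lens mid [294.5482 200.7681] cap [288.5786 202.1174]
scene lens [232.6 164.4  22.7  19.7] 0.48
scene camera [217.2 183.1  26.   25.9] 0.67
scene camera_mount [215.8 184.2  23.1  22.6] 0.87
scene lens_short [228.1 267.2  25.9  38.9] 0.6
scene lens_slim [294.1 228.6   6.7  23.1] 0.61
pred mouth [222.652  175.8332] lens0 [226.4967 170.5423] lens mid [232.9915 161.6099] cap [239.6799 152.4185]
```

Gap is 19.9 mm, lateral error about 0.6 mm (within the calibration bias), and the axis is aligned. The camera hasn't moved and the lens shows on the predicted line in both fixed views. Handing in.

```bash
python3 -c "
from rig import job;print(job.close_job())"
```

```text
the job is handed in; nothing more can be done
None
```

The cap is pressed fully home, and the widest lens is held still in front of the camera mount, thread end towards it. By my measurements it is about 20 mm clear, within about 1 mm of centre and in line with the axis; the camera was not touched and the other two lenses are still in their wells.

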